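Slide a cover plate out over the edge and lay it on the spraying stand

ROBOT

A 6-joint arm with a two-finger parallel gripper is mounted at the origin on a cart in front of the work surface, level with it; the furniture and walls round the work are solid. World frame = base frame: x ahead of the robot, y to its left, z up, the work surface at z = 0. Lengths are in m, angles in rad, forces in N, time in s.
With the tool pointing down it reaches from about 0.35 to 0.775 m from the base axis. Payload 7.3 kg.
Tool frame: the origin (TCP) lies where the fingers leave the gripper's body, on its centre line; the fingertips stand 66 mm ahead of it and the grasp point (between the pads) lies 47 mm ahead of it (robot.tips_ahead is the distance from the TCP to the fingertips, in m); z points along the fingers, y is the line along which they close (so a half turn about z gives the same grasp; the last joint's range is limited). The gripper opens to 92 mm and grips with 3 to 60 N. Pads are 19 mm wide; open, the fingers measure 130 mm over their backs; the gripper's body (75 mm by 190 mm) begins 47 mm behind the grasp point.
Start: joints at [-1.28, 0.342, 1.524, -0, 1.275, -0.146], TCP at [0.222, -0.476, 0.292] pointing down, gripper open.
Joint ranges: [-2.53, 2.53], [-0.77, 2.02], [0.04, 2.7], [-1, 4.14], [0.28, 2.66], [-3.11, 3.11]. Speed limits (rad/s): [2.57, 2.57, 3.14, 3.14, 3.14, 3.14].

INTERFACE

Orientations are given as [roll, pitch, yaw] about the fixed x, y, z axes, in that order (R = Rz(yaw) Ry(pitch) Rx(roll)).
In Python, from cell import robot gives the robot as it stands.
- The arm moves only by the shell command python3 -m inch 'ROWS' [FORCE]. ROWS is a JSON object of lists of equal length, an entry for each row: "travel": the shift along the tool's x, y, z in mm, a list of three; "turn": the turn about the tool's z in units of 5 degrees (1.0 is 5 degrees); "claw": the closure, from -1 (fully open) to 1 (shut). A call has 1 to 12 rows; each row is the pose to reach, as a shift and turn from the pose commanded when the call began, along the tool's axes at that moment; what a row does not reach only later rows make up. A row lasts 1/10 s, in which the tool goes at most 50 mm and 8.59 degrees, less where a joint would pass 70% of its speed; a pose out of reach is approached as far as the arm can. A call with a gripper value outside its range is refused whole. The fingers move at their own pace and stop on an object; FORCE is the grip in N (left out, the last holds). Time passes only in rows, so rows that repeat a pose let the fingers close. It gives the time, the measured TCP pose, the force, the opening and the grip force at its end, in the units of the state.
- robot.observe(): the state, without advancing time (a new reading comes with each control period).
- robot.read_camera(name): name is "scene" or "top" or "wrist"; returns a dict with "pixels" (420x560x3 uint8, red, green, blue), "fx", "fy", "cx", "cy" (pixels), "k1" (the pictures are not rectified: a ray, as slopes to the right and down, at radius r is drawn at 1 + k1 r^2 times it, then the intrinsics apply), "cam_to_world" (4x4, takes a point from camera to world coordinates). Camera axes: x right, y down, z forward; pixel columns grow to the right and rows downward; lengths in m; the calibration is good to about 2 mm. A picture is of the moment at which its call begins. There is no depth.
- robot.hand_in(): hands the job in; it is judged then, once.
The state is a dict: "time": time; "qpos": joint angles; "qvel": joint speeds; "joint_efforts": joint torques, N m; "tool_pos": TCP position; "tool_rot": TCP orientation; "contact_force": force on the tool from outside, world axes, zero at the start; "torque": the same for the moment, N m; "opening": finger opening in m; "grip_force": force on a finger pad.
Only numpy, scipy, OpenCV 4.12 (cv2) and the standard library are available. Lean on these libraries where they do the work, as an engineer would, in place of code of your own. Each camera call takes 0.05 s, during which the arm holds its last target. There are 200 camera calls.

TASK

Get the aluminium cover plate ready for a coat of primer: press on it and slide it along its groove until its end sticks out well past the open end of the wooden block (by 4 cm or more), then pinch it by that end and lift it out. Lay it flat and lengthwise across both battens of the spraying stand, centred, lowering it until it rests on them before you let go. Do not drop it and leave the other things on the bench alone.

Things in the scene. Friction and masses are not known exactly. Their poses are not given: they have to be found in the camera images.
- plate_center (a point): centre of the loose aluminium cover plate, half-way through its thickness; the plate is 160 mm long (its x axis), 56 mm wide (y), 6 mm thick (z, up), rounded edges, about 150 g, with a dark screw hole on its centre line 66 mm either side of the centre. It lies in the groove of the block, flush with the rails, so its sides cannot be reached there; it slides easily in the smooth waxed groove (friction about 0.3)
- plate_end (a point): middle of the plate's end that faces the open end of the groove: 80 mm from the plate's centre along its +x, half-way through the thickness
- block: fixed wooden block, 185 mm long (x), 92 mm wide (y); straight open-topped groove 60 mm wide, 6 mm deep along its length; origin on its centre line, half-way along, 44 mm below the groove floor, z up. Let into the bench by 0 to 14 mm: groove floor 30 to 44 mm above the bench, rails (16 mm wide) 6 mm higher. A steel stop 10 mm thick and high shuts the groove at -x; the +x end is open, only the bench below it
- block_mouth (a point): middle of the groove floor's edge at the open end: 92.5 mm from the block's origin along its +x and 44 mm above that origin
- stand_top (a point): centre of the fixed spraying stand, level with its batten tops, z up; let into the bench by 0 to 8 mm, so the tops lie 34 to 42 mm above it. Plywood board 116 mm (x) by 110 mm (y), 8 mm thick, carrying two wooden battens 34 mm high, 18 mm wide, 110 mm long (along y), centre lines at x = -35 and +35 mm. The plate's long axis is to lie along the stand's x, either way round
- bearing: bystander: ball bearing, 72 mm across, 17 mm high, lying on the bench; origin at the centre of its underside
- pipe_offcut: bystander: short grey pipe offcut, 100x88x36 mm, lying on the bench; origin at the centre of its underside
- feeler_gauge: bystander: closed feeler gauge, 42x99x14 mm, lying on the bench; origin at the centre of its underside
- plate: the same cover plate; origin at the centre of its underside, axes as given for plate_center
- stand: the same spraying stand; origin at the centre of its underside, 42 mm below the batten tops, axes as given for stand_top

How it is judged:
By the outcome, as a careful person would: the job done as asked, in the order asked, and still so for the second after the job is handed in, with the robot touching nothing.
It also fails if it takes over 61 s, if anything falls off the work surface, if the arm or the gripper's body presses on something with over 40 N, if the wrist force passes 120 N, or if a joint passes its speed limit or range.

## Working session

There is one attempt and no reset: what is moved stays moved. The work goes in short steps, Python scripts to look and compute and a shell command to move; the robot and the scene stay as the last step left them, time stands still between calls to the robot, and variables do not carry over. Pictures are saved under pics/ and viewed, at most 13 in all, crops included, and the job is handed in when it is done.

```bash
mkdir -p pics; ls
cat > h.py <<'E'
import numpy as np, cv2
from cell import robot
from scipy.spatial.transform import Rotation as R
def snap(n,f):
    c=robot.read_camera(n); cv2.imwrite('pics/'+f,c['pixels'][:,:,::-1]); np.save('pics/'+f+'.npy',{k:v for k,v in c.items() if k!='pixels'},allow_pickle=True); return c
def load(f): return np.load('pics/'+f+'.npy',allow_pickle=True).item()
def K(c): return np.array([[c['fx'],0,c['cx']],[0,c['fy'],c['cy']],[0,0,1.]]),np.array([c['k1'],0,0,0.])
def ray(c,uv):
    k,d=K(c); p=cv2.undistortPoints(np.array(uv,float).reshape(-1,1,2),k,d)[:,0]
    M=np.array(c['cam_to_world']); return M[:3,3],np.c_[p,np.ones(len(p))]@M[:3,:3].T
def atz(c,uv,z):
    o,r=ray(c,uv); return o+r*((z-o[2])/r[:,2])[:,None]
def proj(c,P):
    k,d=K(c); M=np.linalg.inv(np.array(c['cam_to_world'])); return cv2.projectPoints(np.array(P,float).reshape(-1,1,3),cv2.Rodrigues(M[:3,:3])[0],M[:3,3],k,d)[0][:,0]
def tri(cs,uvs):
    A=0;b=0
    for c,uv in zip(cs,uvs):
        o,r=ray(c,[uv]); r=r[0]/np.linalg.norm(r[0]); Q=np.eye(3)-np.outer(r,r); A=A+Q; b=b+Q@o
    return np.linalg.solve(A,b)
E
python3 - <<'E'
from h import *
for n in('top','scene'):
    c=snap(n,n+'0.png'); print(n,c['fx'],c['k1'],np.round(c['cam_to_world'],3).tolist())
s=robot.observe(); print(s)
E
```

```text
pics
top 444.8142944304288 -0.14367768821856175 [[0.002, -0.996, 0.092, 0.529], [-1.0, -0.004, -0.017, 0.103], [0.018, -0.092, -0.996, 1.234], [0.0, 0.0, 0.0, 1.0]]
scene 535.0376167531385 -0.1462025542443945 [[-0.905, -0.233, 0.356, 0.156], [-0.425, 0.468, -0.775, 1.147], [0.014, -0.853, -0.522, 0.789], [0.0, 0.0, 0.0, 1.0]]
{'time': 0.1, 'qpos': array([-1.27994385e+00,  3.42659318e-01,  1.52494401e+00,  2.18358344e-05,
        1.27539933e+00, -1.46001699e-01]), 'qvel': array([ 0.0012958 , -0.00230547, -0.00135442,  0.00112035,  0.00118092,
        0.00115871]), 'joint_efforts': array([ 1.47219900e-03, -4.32004631e+01, -2.44694942e+01,  7.18763075e-02,
        5.25838626e-02, -4.79435892e-05]), 'tool_pos': array([ 0.22206543, -0.47541174,  0.29160328]), 'tool_rot': array([-3.14020069e+00, -2.25790356e-04,  4.36847650e-01]), 'contact_force': array([-1.06577222, -0.42569383,  0.24447931]), 'torque': array([ 0.0317639 ,  0.00973579, -0.01362096]), 'grip_force': 0.0, 'opening': 0.09174888423858836}
```

View pics/top0.png

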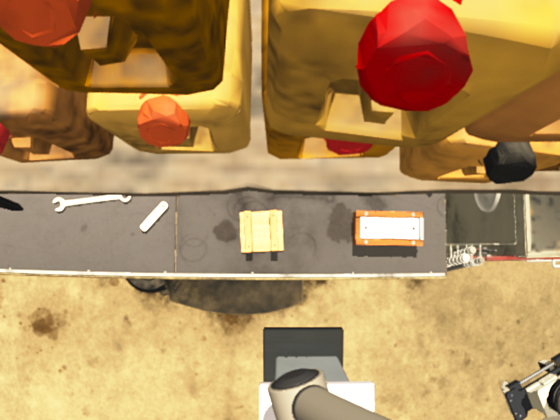

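View pics/scene0.png

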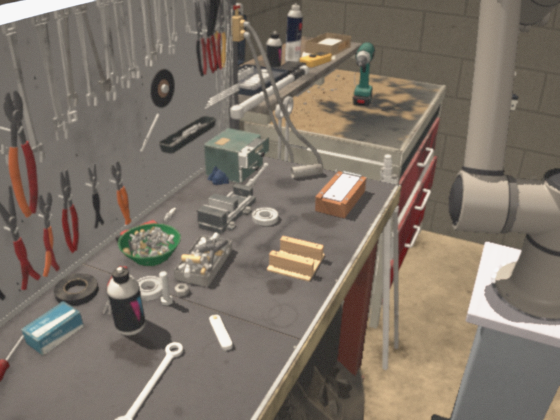

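Run:
```python
from h import *
t=cv2.imread('pics/top0.png'); s=cv2.imread('pics/scene0.png')
f=lambda im,x,y,w,h:cv2.resize(im[y:y+h,x:x+w],(400,300),interpolation=cv2.INTER_CUBIC)
cv2.imwrite('pics/m1.png',np.vstack([np.hstack([f(t,340,195,100,75),f(t,212,195,100,75)]),np.hstack([f(s,300,160,80,60),f(s,257,227,80,60)])]))
print(atz(load('top0.png'),[[362,228],[424,228],[262,231],[390,228]],.04).round(3))
```

```text
[[ 0.58  -0.118  0.04 ]
 [ 0.58  -0.29   0.04 ]
 [ 0.572  0.152  0.04 ]
 [ 0.581 -0.195  0.04 ]]
```

View pics/m1.png

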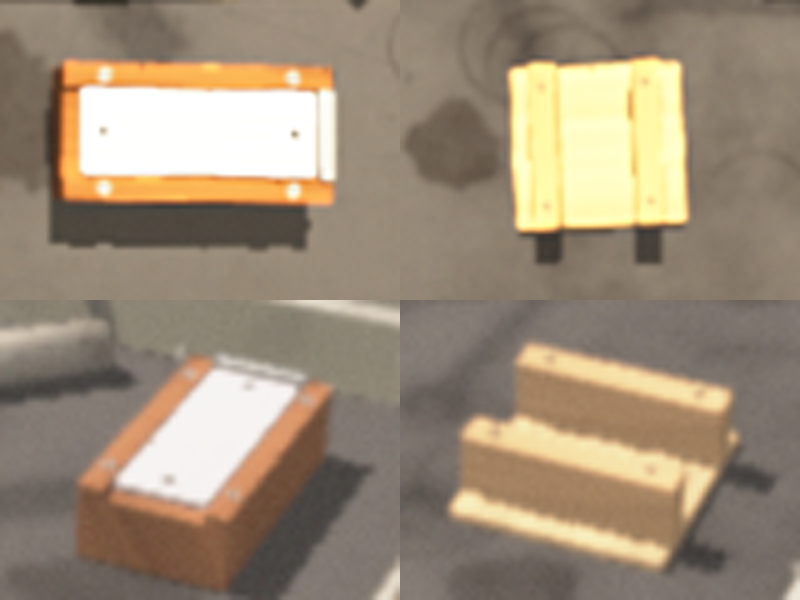

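Run:
```python
from h import *
t=load('top0.png');s=load('scene0.png')
T=lambda p,o:np.array([(p[0]+.5)/4-.5+o[0],(p[1]+.5)/4-.5+o[1]])
S=lambda p,o:np.array([(p[0]+.5)/5-.5+o[0],(p[1]+.5)/5-.5+o[1]])
def go(l,pairs,to,so):
    P=[]
    for a,b in pairs:
        uv=[T(a,to),S(b,so)];p=tri([t,s],uv);P.append(p)
        print(l,p.round(4),[(proj(c,[p])[0]-u).round(1).tolist() for c,u in zip((t,s),uv)])
    P=np.array(P);print(l,'mean',P.mean(0).round(4));return P
h=go('hole',[((103,131),(168,180)),((295,134),(250,86))],(340,195),(300,160))
d=h[0]-h[1];print(np.linalg.norm(d),np.degrees(np.arctan2(d[1],d[0])))
go('screw',[((105,75),(107,165)),((293,77),(190,73)),((104,188),(232,195)),((293,190),(307,99))],(340,195),(300,160))
P=go('stand',[((141,87),(94,133)),((146,206),(251,169)),((245,82),(150,54)),((251,201),(299,97))],(212,195),(257,227))
d=P[0]+P[1]-P[2]-P[3];print(np.degrees(np.arctan2(d[1],d[0])), np.linalg.norm(d)/2)
d=P[0]+P[2]-P[1]-P[3];print(np.degrees(np.arctan2(d[1],d[0]))+90)
```

```text
hole [ 0.5811 -0.1259  0.0471] [[0.1, 0.3], [-0.3, -0.0]]
hole [ 0.5781 -0.2583  0.0474] [[0.2, 0.6], [-0.6, -0.0]]
hole mean [ 0.5796 -0.1921  0.0473]
0.1324468834422449 88.69726223810501
screw [ 0.6191 -0.1278  0.0465] [[0.1, 0.2], [-0.2, -0.0]]
screw [ 0.6168 -0.2576  0.0477] [[0.2, 0.6], [-0.6, -0.0]]
screw [ 0.5427 -0.1263  0.0468] [[0.1, 0.3], [-0.3, -0.0]]
screw [ 0.5405 -0.2558  0.0485] [[0.2, 0.5], [-0.5, -0.0]]
screw mean [ 0.5798 -0.1919  0.0474]
stand [0.6104 0.1928 0.0396] [[0.1, 0.2], [-0.3, -0.0]]
stand [0.5303 0.1885 0.0411] [[0.1, 0.3], [-0.4, -0.0]]
stand [0.6134 0.1227 0.0428] [[0.1, 0.4], [-0.4, -0.0]]
stand [0.5339 0.1184 0.038 ] [[0.1, 0.3], [-0.4, -0.0]]
stand mean [0.572  0.1556 0.0404]
92.72241611141325 0.07020807943458492
93.08059726929343
```

Run:
```python
from h import *
t=load('top0.png');s=load('scene0.png')
for n,p in dict(bearing=(265,217),grey=(226,210),feeler=(220,332),wrench=(175,350),bowl=(150,250),pegbase=(180,205),hose=(305,172),bottle=(128,320),edge=(330,310)).items():
    w=atz(s,[p],0.0)[0]; print(n,w.round(3),proj(t,[w])[0].round())
print(atz(t,[[262,190],[262,275],[154,216],[390,190],[300,155]],0).round(3))
```

```text
bearing [ 0.737 -0.004  0.   ] [318. 173.]
grey [0.855 0.012 0.   ] [313. 132.]
feeler [ 0.614  0.452 -0.   ] [156. 216.]
wrench [0.669 0.538 0.   ] [127. 196.]
bowl [0.929 0.274 0.   ] [221. 107.]
pegbase [0.99  0.047 0.   ] [300.  86.]
hose [ 0.746 -0.315  0.   ] [427. 171.]
bottle [ 0.811  0.511 -0.   ] [138. 147.]
edge [0.431 0.285 0.   ] [214. 282.]
[[ 0.688  0.155  0.   ]
 [ 0.452  0.153  0.   ]
 [ 0.613  0.457  0.   ]
 [ 0.69  -0.207  0.   ]
 [ 0.788  0.048  0.   ]]
```

```bash
python3 -m inch '{"travel":[[30,-5,0],[70,-12,0],[110,-18,0],[150,-25,0],[190,-32,0],[230,-38,0],[270,-45,0],[310,-52,30],[350,-58,60],[385,-64,80],[415,-69,95],[427,-71,100]],"turn":[-1,-2,-3.2,-4.5,-5.8,-7.1,-8.4,-9.7,-11,-12,-12.5,-12.74],"claw":[1,1,1,1,1,1,1,1,1,1,1,1]}' 60
python3 - <<'E'
from h import *
c=snap('wrist','w1.png'); s=robot.observe(); print(s['time'],s['tool_pos'],s['tool_rot'],s['opening'],s['contact_force'])
print(proj(c,[[.5811,-.1259,.047],[.5781,-.2583,.047],[.5815,-.112,.047]]).round(1))
E
```

```text
time: 1.3
tool_pos: [0.58, -0.2284, 0.1896]
tool_rot: [-3.138, -0.002, 1.552]
contact_force: [-0.5, 0.0, 0.2]
opening: 0.0021
grip_force: 0.0
1.35 [ 0.58039434 -0.2282403   0.18973049] [-3.13909356e+00 -2.06123369e-03  1.55289441e+00] 0.0007435966150783075 [-0.61854628  0.60237239  0.32084011]
[[285.8  80.2]
 [285.1 256.3]
 [286.   58.4]]
```

View pics/w1.png

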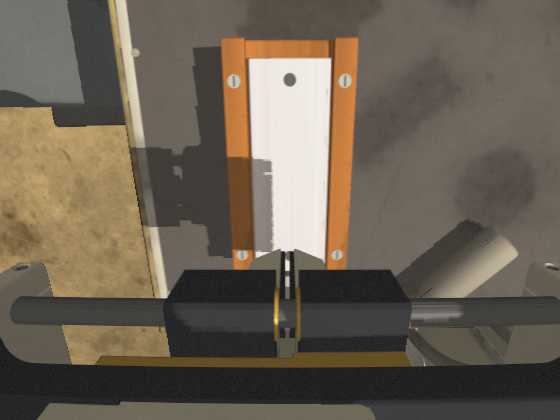

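```bash
python3 -m inch '{"travel":[[0,0,25],[0,0,50],[0,0,65],[0,0,72],[0,0,72]],"turn":[0,0,0,0,0],"claw":[1,1,1,1,1]}'
python3 -m inch '{"travel":[[0,0,2],[0,0,4],[0,0,5],[0,0,5]],"turn":[0,0,0,0],"claw":[1,1,1,1]}'
```

```text
time: 1.85
tool_pos: [0.5783, -0.2315, 0.1201]
tool_rot: [-3.141, -0.0, 1.547]
contact_force: [-0.1, -0.2, 0.0]
opening: 0.0002
grip_force: 0.0
time: 2.25
tool_pos: [0.5791, -0.2308, 0.1155]
tool_rot: [3.141, 0.0, 1.549]
contact_force: [-0.7, -0.2, 1.0]
opening: 0.0005
grip_force: 0.0
```

```bash
python3 -m inch '{"travel":[[0,0,1],[0,0,2],[0,0,2]],"turn":[0,0,0],"claw":[1,1,1]}'
python3 -m inch '{"travel":[[0,0,1],[0,0,1]],"turn":[0,0],"claw":[1,1]}'
```

```text
time: 2.55
tool_pos: [0.579, -0.2307, 0.1132]
tool_rot: [3.142, 0.0, 1.549]
contact_force: [0.4, -0.2, -0.0]
opening: 0.0001
grip_force: 0.0
time: 2.75
tool_pos: [0.5792, -0.2308, 0.1131]
tool_rot: [3.141, 0.0, 1.549]
contact_force: [-0.8, 1.5, 5.6]
opening: 0.0002
grip_force: 2.9
```

```bash
python3 -m inch '{"travel":[[0,0,0.5],[0,0,0.5],[5,0,0.5],[10,0,0.5]],"turn":[0,0,0,0],"claw":[1,1,1,1]}'
```

```text
time: 3.15
tool_pos: [0.58, -0.2216, 0.1131]
tool_rot: [3.139, 0.002, 1.548]
contact_force: [-0.9, -1.5, 6.0]
opening: 0.0004
grip_force: 3.0
```

```bash
python3 -m inch '{"travel":[[5,0,0.5],[10,0,0.5],[16,0,0.5],[22,0,0.5],[28,0,0.5],[34,0,0.5],[40,0,0.5],[46,0,0.5],[51,0,0.5],[55,0,0.5],[56,0,0.5]],"turn":[0,0,0,0,0,0,0,0,0,0,0],"claw":[1,1,1,1,1,1,1,1,1,1,1]}'
python3 - <<'E'
from h import *
snap('wrist','w2.png')
E
```

```text
time: 4.25
tool_pos: [0.5817, -0.1654, 0.1131]
tool_rot: [3.138, 0.003, 1.549]
contact_force: [-0.8, -2.2, 8.3]
opening: 0.0001
grip_force: 4.2
```

View pics/w2.png

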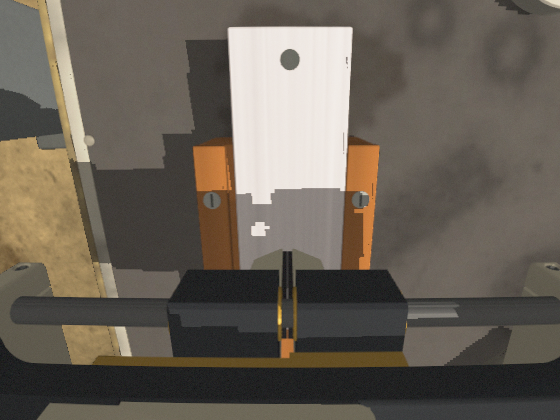

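```bash
python3 - <<'E'
from h import *
c=load('w2.png'); print(atz(c,[[290,59],[290,28],[229.5,29],[351,29],[195,147],[378,147]],.047).round(4))
E
python3 -m inch '{"travel":[[0,0,-10],[0,0,-25],[0,0,-45],[0,0,-60],[0,0,-60]],"turn":[0,0,0,0,0],"claw":[1,1,1,0,-1]}'
python3 - <<'E'
from h import *
c=snap('wrist','w3.png'); print(robot.observe()['tool_pos'])
E
```

```text
[[ 0.5862 -0.0605  0.047 ]
 [ 0.5864 -0.0477  0.047 ]
 [ 0.5595 -0.0474  0.047 ]
 [ 0.6136 -0.0485  0.047 ]
 [ 0.5389 -0.0991  0.047 ]
 [ 0.6286 -0.101   0.047 ]]
time: 4.8
tool_pos: [0.5814, -0.1651, 0.1737]
tool_rot: [3.138, 0.002, 1.549]
contact_force: [0.5, -0.6, 0.2]
opening: 0.0122
grip_force: 0.0
[ 0.58079574 -0.16486198  0.17217798]
```

View pics/w3.png

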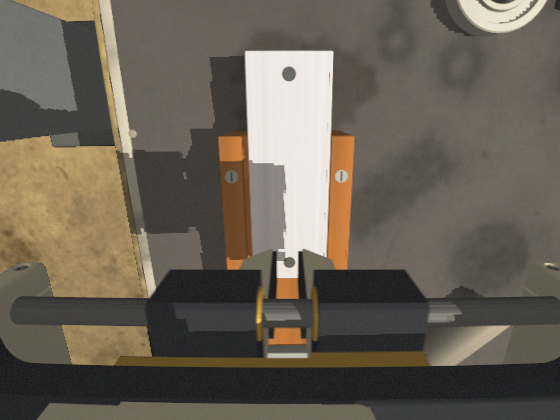

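Run:
```python
from h import *
c=load('w3.png'); P=atz(c,[[289,73.5],[289.5,262],[289,51],[246.5,52],[331.5,52]],.047);print(P.round(4)); d=P[0]-P[1];print(np.linalg.norm(d),np.degrees(np.arctan2(d[1],d[0])))
s=robot.observe();y=s['tool_rot'][2]
tgt=np.array([.5833,-.0625,.091]); d=tgt-s['tool_pos']; print(s['tool_pos'],R.from_euler('xyz',s['tool_rot']).inv().apply(d)*1000)
```

```text
[[ 0.5861 -0.0605  0.047 ]
 [ 0.5838 -0.1928  0.047 ]
 [ 0.5863 -0.0473  0.047 ]
 [ 0.5598 -0.0472  0.047 ]
 [ 0.6129 -0.0483  0.047 ]]
0.13233533450668747 89.03768468771511
[ 0.58079574 -0.16486198  0.17217798] [1.02450339e+02 7.28467021e-02 8.11050673e+01]
```

```bash
python3 -m inch '{"travel":[[20,0,0],[50,1,0],[80,1,0],[98,1,0],[102,1,0],[102,1,0],[102,1,15],[102,1,30],[102,1,30]],"turn":[0,0,0,0,0,0,0,0,0],"claw":[-1,-1,-1,-1,-1,-1,-1,-1,-1]}'
python3 - <<'E'
from h import *
c=snap('wrist','w4.png'); print(robot.observe()['tool_pos'])
E
```

```text
time: 5.75
tool_pos: [0.5827, -0.064, 0.1392]
tool_rot: [-3.138, -0.0, 1.547]
contact_force: [-0.1, -0.3, -0.3]
opening: 0.0878
grip_force: 0.0
[ 0.58324403 -0.06397335  0.14036743]
```

View pics/w4.png

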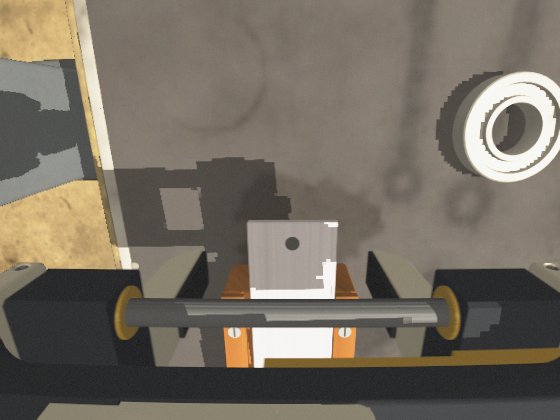

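```bash
python3 -m inch '{"travel":[[1,1,15],[1,1,35],[1,1,46],[1,1,49],[1,1,49]],"turn":[0,0,0,0,0],"claw":[-1,-1,-1,-1,-1]}'
python3 -m inch '{"travel":[[0,0,0],[0,0,0],[0,0,0],[0,0,0],[0,0,0],[0,0,0]],"turn":[0,0,0,0,0,0],"claw":[0.2,0.3,0.4,1,1,1]}' 60
```

```text
time: 6.3
tool_pos: [0.5849, -0.0622, 0.0924]
tool_rot: [-3.142, 0.0, 1.548]
contact_force: [0.5, 0.0, -0.2]
opening: 0.0917
grip_force: 0.0
time: 6.9
tool_pos: [0.5848, -0.0618, 0.0924]
tool_rot: [3.141, 0.0, 1.549]
contact_force: [-0.7, -0.1, 1.4]
opening: 0.0546
grip_force: 60.0
```

```bash
python3 -m inch '{"travel":[[0,0,-2],[0,0,-5],[0,0,-9],[0,0,-14],[0,0,-20],[0,0,-27],[0,0,-34],[0,0,-41],[0,0,-48],[0,0,-54],[0,0,-58],[0,0,-60]],"turn":[0,0,0,0,0,0,0,0,0,0,0,0],"claw":[1,1,1,1,1,1,1,1,1,1,1,1]}'
python3 - <<'E'
from h import *
c=snap('scene','s2.png'); s=robot.observe(); print(s['tool_pos'],s['contact_force'],s['torque'],s['opening'])
im=cv2.imread('pics/s2.png')[80:280,220:460]; cv2.imwrite('pics/s2c.png',cv2.resize(im,(720,600)))
E
```

```text
time: 8.1
tool_pos: [0.5849, -0.0619, 0.1527]
tool_rot: [3.141, 0.0, 1.549]
contact_force: [0.2, -0.4, -0.9]
opening: 0.0547
grip_force: 60.0
[ 0.58488311 -0.06188072  0.15277046] [-0.6530615   0.1927852  -0.78565239] [ 0.0631785  -0.08305364  0.04162757] 0.05458273354074061
```

View pics/s2c.png

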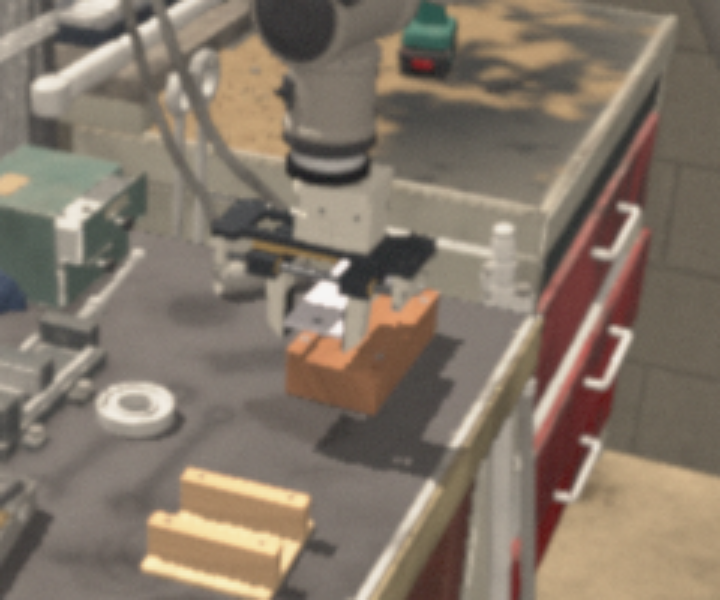

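```bash
python3 -m inch '{"travel":[[3,0,-2],[10,-1,-5],[22,-2,-8],[38,-3,-10],[58,-4,-10],[80,-6,-10],[104,-8,-10],[128,-9,-10],[150,-11,-10],[168,-12,-10],[180,-13,-10],[186,-14,-10]],"turn":[0,0,0,-0.1,-0.2,-0.3,-0.4,-0.5,-0.6,-0.7,-0.8,-0.8],"claw":[1,1,1,1,1,1,1,1,1,1,1,1]}'
python3 - <<'E'
from h import *
c=snap('wrist','w5.png'); s=robot.observe(); print(s['tool_pos'],s['tool_rot'],s['opening'])
E
```

```text
time: 9.35
tool_pos: [0.5745, 0.1263, 0.1622]
tool_rot: [-3.142, -0.0, 1.621]
contact_force: [-0.7, -0.2, -2.4]
opening: 0.0549
grip_force: 60.0
[0.57441437 0.12637328 0.16223062] [-3.14148773e+00 -3.10518817e-04  1.62014004e+00] 0.054806266098401106
```

View pics/w5.png

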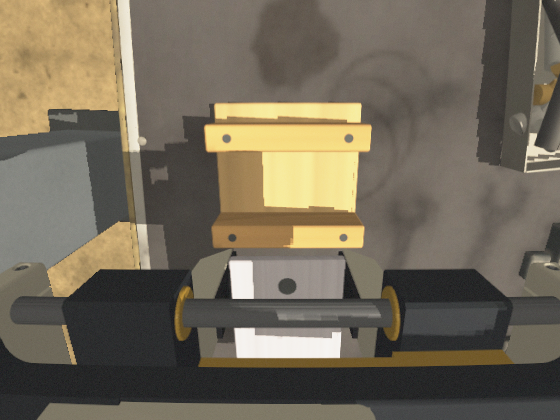

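Run:
```python
from h import *
c=load('w5.png')
for z in(.037,.0404): 
    P=atz(c,[[226.5,138.5],[348.5,138.5],[232,237.5],[344,237.5],[205,137],[370,137]],z); print(P.round(4)); m=P[:4].mean(0); print(m,np.linalg.norm(P[0]-P[1]),np.linalg.norm(P[2]-P[3]),np.linalg.norm(P[0]+P[1]-P[2]-P[3])/2)
    d=P[0]+P[1]-P[2]-P[3]; print(np.degrees(np.arctan2(d[1],d[0])))
print(np.array(c['cam_to_world']).round(3)[:3])
s=robot.observe(); gp=s['tool_pos']-[0,0,.047]
print('plate hole at', atz(c,[[287,286]],gp[2]+.003), gp)
for z in (.11,.115,.118,.125): print(z,atz(c,[[287,286],[287,252]],z).round(4).tolist())
```

```text
[[0.5316 0.1885 0.037 ]
 [0.6129 0.1926 0.037 ]
 [0.5352 0.1174 0.037 ]
 [0.6173 0.1216 0.037 ]
 [0.5172 0.1889 0.037 ]
 [0.6272 0.1944 0.037 ]]
[0.57426516 0.15503706 0.037     ] 0.0814153503424506 0.08214145963140441 0.07121632483357224
93.21664025944047
[[0.5322 0.1889 0.0404]
 [0.6123 0.1929 0.0404]
 [0.5358 0.1188 0.0404]
 [0.6166 0.1229 0.0404]
 [0.5181 0.1892 0.0404]
 [0.6263 0.1947 0.0404]]
[0.57421423 0.15588853 0.0404    ] 0.08014666422092433 0.0808614586316183 0.0701065689636727
93.21664025944044
[[ 0.999  0.048  0.015  0.571]
 [ 0.05  -0.951 -0.304  0.21 ]
 [-0.     0.304 -0.953  0.255]]
plate hole at [[0.575124   0.12770514 0.11823062]] [0.57441437 0.12637328 0.11523062]
0.11 [[0.5754, 0.1228, 0.11], [0.5744, 0.1419, 0.11]]
0.115 [[0.5752, 0.1258, 0.115], [0.5743, 0.1443, 0.115]]
0.118 [[0.5751, 0.1276, 0.118], [0.5742, 0.1457, 0.118]]
0.125 [[0.5749, 0.1318, 0.125], [0.5741, 0.1489, 0.125]]
```

```bash
python3 -m inch '{"travel":[[3,0,0],[10,0,0],[22,0,0],[38,0,0],[55,0,0],[71,0,0],[83,0,0],[90,0,0],[94,0,0],[94,0,0]],"turn":[0,0,0,0,0,0,0,0,0,0],"claw":[1,1,1,1,1,1,1,1,1,1]}'
python3 -m inch '{"travel":[[0,0,2],[0,0,7],[0,0,14],[0,0,22],[0,0,31],[0,0,40],[0,0,47],[0,0,53],[0,0,57],[0,0,60],[0,0,60]],"turn":[0,0,0,0,0,0,0,0,0,0,0],"claw":[1,1,1,1,1,1,1,1,1,1,1]}'
python3 - <<'E'
from h import *
c=snap('scene','s3.png'); s=robot.observe(); print(s['contact_force'],s['torque'])
im=cv2.imread('pics/s3.png')[190:300,230:370]; cv2.imwrite('pics/s3c.png',cv2.resize(im,(760,597),interpolation=cv2.INTER_CUBIC))
E
```

```text
time: 10.4
tool_pos: [0.5703, 0.2187, 0.1621]
tool_rot: [-3.142, 0.0, 1.619]
contact_force: [-0.1, -0.5, -1.4]
opening: 0.0547
grip_force: 60.0
time: 11.5
tool_pos: [0.5703, 0.2183, 0.1019]
tool_rot: [-3.141, 0.0, 1.618]
contact_force: [-0.3, 0.1, -2.2]
opening: 0.055
grip_force: 60.0
[ 0.15573553 -0.73376233 -2.03690021] [ 0.09403641 -0.0723036  -0.00783892]
```

View pics/s3c.png

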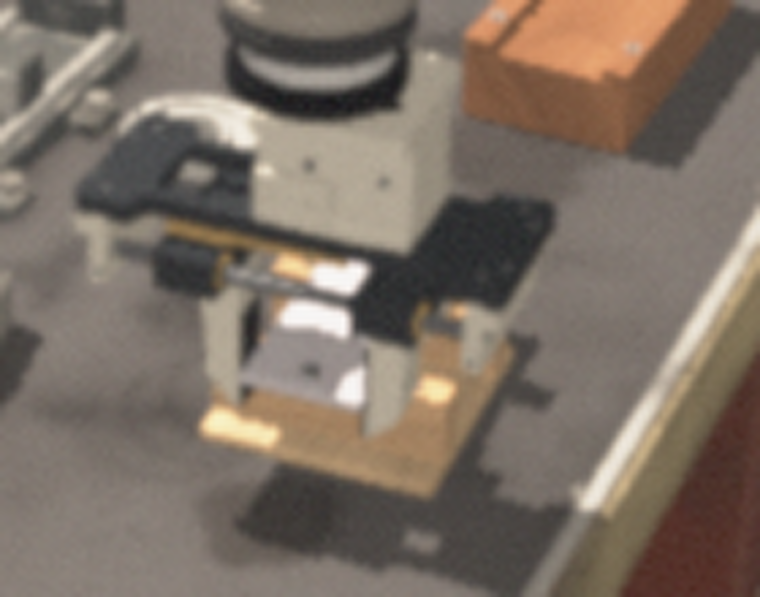

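```bash
python3 -m inch '{"travel":[[1,0,1],[2,0,2],[2,0,3.5],[2,0,5],[2,0,6.5],[2,0,8],[2,0,8],[2,0,8]],"turn":[0,0,0,0,0,0,0,0],"claw":[1,1,1,1,1,1,1,1]}'
python3 -m inch '{"travel":[[0,0,0.5],[0,0,1],[0,0,1.5],[0,0,1.5]],"turn":[0,0,0,0],"claw":[1,1,1,1]}'
```

```text
time: 12.35
tool_pos: [0.5703, 0.2203, 0.0941]
tool_rot: [-3.141, 0.0, 1.618]
contact_force: [-0.4, -0.2, -0.9]
opening: 0.0548
grip_force: 60.0
time: 12.75
tool_pos: [0.5704, 0.2203, 0.0927]
tool_rot: [3.141, 0.0, 1.619]
contact_force: [0.6, 0.3, -1.2]
opening: 0.0546
grip_force: 60.0
```

```bash
python3 -m inch '{"travel":[[0,0,0.5],[0,0,1],[0,0,1]],"turn":[0,0,0],"claw":[1,1,1]}'
python3 -m inch '{"travel":[[0,0,0.5],[0,0,0.5],[0,0,0.5]],"turn":[0,0,0],"claw":[1,1,1]}'
```

```text
time: 13.05
tool_pos: [0.5704, 0.2204, 0.0917]
tool_rot: [3.141, 0.0, 1.618]
contact_force: [0.1, -0.3, -1.2]
opening: 0.0547
grip_force: 60.0
time: 13.35
tool_pos: [0.5704, 0.2204, 0.0916]
tool_rot: [3.141, -0.0, 1.618]
contact_force: [-0.4, 0.2, 3.3]
opening: 0.0548
grip_force: 60.0
```

```bash
python3 -m inch '{"travel":[[0,0,0],[0,0,0],[0,0,0]],"turn":[0,0,0],"claw":[1,1,1]}' 5
python3 -m inch '{"travel":[[0,0,0],[0,0,0],[0,0,0],[0,0,0],[0,0,0],[0,0,0],[0,0,0]],"turn":[0,0,0,0,0,0,0],"claw":[-0.25,-0.3,-0.4,-0.6,-1,-1,-1]}'
```

```text
time: 13.65
tool_pos: [0.5705, 0.2204, 0.0914]
tool_rot: [3.141, 0.0, 1.618]
contact_force: [0.6, -0.1, 4.3]
opening: 0.0557
grip_force: 5.0
time: 14.35
tool_pos: [0.5703, 0.2203, 0.0912]
tool_rot: [-3.142, 0.0, 1.618]
contact_force: [-0.4, -0.9, -0.4]
opening: 0.0898
grip_force: 0.0
```

```bash
python3 -m inch '{"travel":[[0,0,-5],[0,0,-20],[0,0,-45],[0,0,-80],[-30,0,-110],[-70,0,-130],[-110,0,-140],[-140,0,-140],[-150,0,-140],[-150,0,-140]],"turn":[0,0,0,0,0,0,0,0,0,0],"claw":[-1,-1,-1,-1,-1,-1,-1,-1,-1,-1]}'
python3 - <<'E'
from h import *
c=snap('wrist','w6.png'); s=robot.observe(); print(s['tool_pos'],s['contact_force'])
E
```

```text
time: 15.35
tool_pos: [0.5775, 0.0694, 0.2314]
tool_rot: [3.141, -0.0, 1.616]
contact_force: [-0.6, 0.5, 0.3]
opening: 0.0916
grip_force: 0.0
[0.57737991 0.07058596 0.23120434] [ 0.48561951  0.69226331 -0.25727098]
```

View pics/w6.png

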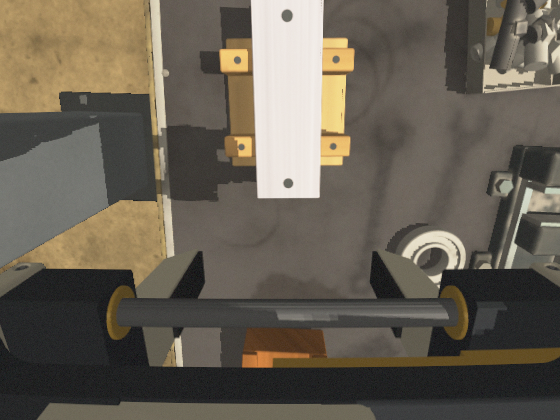

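Run:
```python
from h import *
c=load('w6.png')
H=atz(c,[[287.5,15.5],[288.5,183]],.0464); S=atz(c,[[237,60],[336,60],[241,146.5],[333,146.5]],.0404)
a=H[0]-H[1]; b=S[0]+S[1]-S[2]-S[3]; u=b/np.linalg.norm(b)
e=H.mean(0)-S.mean(0); print(H.round(4),np.linalg.norm(a),np.linalg.norm(b)/2,S.mean(0).round(4))
print('along,across mm',e@u*1e3,(e[0]*-u[1]+e[1]*u[0])*1e3,'deg',[np.degrees(np.arctan2(v[1],v[0])).round(2) for v in(a,b)])
```

```text
[[0.5716 0.2219 0.0464]
 [0.5786 0.0898 0.0464]] 0.1322779968546307 0.06991092311201143 [0.574  0.1559 0.0404]
along,across mm -0.11435548046596383 -1.0600878129609563 deg [np.float64(93.04), np.float64(92.97)]
```

The plate is centred to about 1 mm and aligned to 0.1°, lying flat at the expected hole spacing, and the robot is clear of everything.

```bash
python3 -c "
from cell import robot
print(robot.hand_in())"
```

```text
the job is handed in; nothing more can be done
None
```

The job is handed in at about 15 s: I slid the plate about 5 cm past the block's open end, lifted it out by that end and lowered it onto both battens, where the last picture puts it within about 1 mm of centre and 0.1° of the stand's axis.

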